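Bring the specimen under the loupe

TASK

On the viewing stand, push the arms of the carousel round with a fingertip until the arm that carries the puck points straight at the loupe's post, then push the loupe's swing arm round until the loupe is centred over the puck, and leave both there. Push gently without gripping anything or touching the puck, do not shift or lift the stand, and leave the things lying around it alone.

Things in the scene. Friction and masses are not known exactly. Their poses are not given: they have to be found in the camera images.
- stand: Viewing stand standing loose on the bench, 4 kg: a dark steel foot plate 100 x 250 mm, its top 21 mm above the bench, on four rubber feet. Origin: on the bench under the carousel's hub. Own z up; own +y runs along the plate from the hub to the loupe's post, 150 mm away. The plate reaches from y = -65 to +185 mm, x = +-50 mm.
- hub (a point): On the carousel's vertical axis, 47 mm above the bench (mid-height of its arms). The hub is 42 mm across, its top 64 mm above the bench.
- carousel (a joint): Turn of the carousel on the stand, rad, growing anticlockwise seen from above, 0 (or any whole turn) when the arm with the puck points straight at the loupe's post. At the start 0.7 to 4.2. It turns freely either way, without detents or a stop within reach, and stays where it is left: friction about 0.08 N m (1 N at the end of an arm).
- sample_center (a point): Centre of the top of the puck, a pale round disc 25 mm across and 9 mm tall, fixed in its cup 55 mm from the carousel's axis, top 61 mm above the bench.
- sample: The puck, the same disc as at sample_center; origin in the centre of its underside, 52 mm above the bench. It turns with the carousel.
- puck_arm_end (a point): On the black end sleeve of the arm that carries the puck, 100 mm from the carousel's axis, 47 mm above the bench. The carousel has four equal level arms at right angles: an aluminium bar 10 mm wide, then the sleeve, round, 15 mm thick, from 75 to 110 mm from the axis (bottom 39, top 55 mm up). Each arm has a cup 35 mm across 55 mm from the axis, rim 58 mm up; three are empty.
- station (a point): Where the puck has to come: on the stand, 55 mm from the hub on the straight line to the loupe's post, 61 mm above the bench. It moves only with the stand.
- post_top (a point): Top of the loupe's pivot, on the axis of the post, 108 mm above the bench, 150 mm from the hub. The pivot head is 26 mm across.
- loupe_arm (a joint): Turn of the loupe's swing arm about its post, rad, growing clockwise seen from above, 0 when it points from the post straight at the hub, the loupe over the station. Parked at the start at 1.0 to 1.6; it can turn from -0.6 to 2.0, has no stop at 0, and stays where it is left (friction about 0.08 N m). The arm is level, mid-height 96 mm above the bench.
- lens_center (a point): Centre of the underside of the loupe, 78 mm above the bench, 95 mm from the post axis. The loupe is a black eyepiece 38 mm across and 36 mm tall (top 114 mm above the bench).
- loupe_grip (a point): On the black sleeve at the free end of the swing arm, 140 mm from the post axis, 96 mm above the bench. The sleeve is 15 mm thick and reaches from 121 to 159 mm from the post; all of the carousel lies at least 24 mm below it.
- vial: Bystander: small clear vial with black cap, 15 mm across, 42 mm tall, standing loose; origin under its centre.
- dish: Bystander: covered clear round dish 62 mm across, 16 mm tall, loose; origin under its centre.
- gel_box: Bystander: small flat hinged sample box, 37 x 44 x 15 mm, loose; origin under its centre.

How it is judged:
On the way, in this order (a step that is already met when the one before it is completed fails the run):
1. the arm with the puck points at the loupe's post (puck within 12 mm of the station) (horizontal distance between sample_center and station below 0.012 m), for 0.2 s.
2. the loupe is over the puck (centres within 12 mm) (horizontal distance between sample_center and station below 0.012 m and horizontal distance between lens_center and sample_center below 0.012 m), for 0.2 s.
At the end, for the whole second after the job is handed in: The puck is within 12 mm (level distance) of the station between hub and post, the loupe's centre is within 12 mm of the puck's centre seen from above, carousel and swing arm are at rest (under 0.05 rad/s), and the stand and the bystanders are within 20 mm of where they stood (all of step 2 and velocity of joint carousel between -0.05 and 0.05 rad/s and velocity of joint loupe_arm between -0.05 and 0.05 rad/s and distance of each of stand, vial, dish, gel_box from where it was at the start of the episode below 0.02 m); the robot touches nothing.
It fails at once if the stand is shifted more than 20 mm (distance of stand from where it was at the start of the episode above 0.02 m).
It fails at once if the stand is lifted off the bench or tipped (height (world z) of stand above 0.01 m or angle between stand's own z axis and vertical above 0.06 rad).
It fails at once if the fingers pinch a part of the stand or push it harder than 18 N (contact force between the fingers and stand above 18 N).
It fails at once if the fingers touch the puck (contact force between the fingers and sample above 0.3 N).
It fails at once if the vial, the dish or the sample box is moved more than 20 mm (distance of any of vial, dish, gel_box from where it was at the start of the episode above 0.02 m).
It also fails if it takes over 67 s, if anything falls off the work surface, if the arm or the gripper's body presses on something with over 40 N, if the wrist force passes 120 N, or if a joint passes its speed limit or range.

ROBOT

A 7-joint arm with a two-finger parallel gripper is mounted at the origin on a cart in front of the work surface, level with it; the furniture and walls round the work are solid. World frame = base frame: x ahead of the robot, y to its left, z up, the work surface at z = 0. Lengths are in m, angles in rad, forces in N, time in s.
With the tool pointing down it reaches from about 0.425 to 0.875 m from the base axis. Payload 8.4 kg.
Tool frame: the origin (TCP) lies midway between the tips of the shut fingers; the grasp point (between the pads) lies 19 mm behind it; z points along the fingers, y is the line along which they close (so a half turn about z gives the same grasp; the last joint's range is limited). The gripper opens to 85 mm and grips with 20 to 120 N. Pads are 22 mm wide; open, the fingers measure 114 mm over their backs; the gripper's body (76 mm by 85 mm) begins 54 mm behind the grasp point. The pads swing forward as they close: fully open they stand 13 mm farther back than shut.
Start: joints at [-1.412, 0.333, 0.04, 1.465, -0.013, 1.343, -0.059], TCP at [0.166, 0.628, 0.231] pointing down, gripper open.
Joint ranges: [-2.58, 2.58], [-0.38, 2.09], [-1.3, 1.39], [0.25, 2.4], [-1.5, 4.64], [0.08, 2.09], [-2.65, 2.65]. Speed limits (rad/s): [2.22, 2.22, 2.79, 2.79, 3.14, 3.14, 3.14].

INTERFACE

Orientations are given as a unit quaternion [x, y, z, w].
In Python, from plant import env gives the robot as it stands.
- The arm moves only by the tool send_rows, never from a script. Its argument "increments" is a list of rows, each an object with "offset": the shift along the world's x, y, z in cm, a list of three; "twist": the turn about the world's z in degrees. A call has 1 to 8 rows; each row shifts and turns the commanded pose from where the row before left it; what a row does not reach is not made up. A row lasts 1/10 s, in which the tool goes at most 50 mm and 8.59 degrees, less where a joint would pass 70% of its speed; a pose out of reach is approached as far as the arm can. A call is refused whole if a number of a shift passes 5 or a number of a turn 8.59, either way. A call with a gripper value outside its range is refused whole. "jaw" is the opening, from 0 (shut) to 1 (fully open), set as the call begins (left out, the last holds). The fingers move at their own pace and stop on an object; "squeeze" is the grip in N (left out, the last holds). Time passes only in rows, so rows that do not move let the fingers close. It gives the time, the measured TCP pose, the force, the opening and the grip force at its end, in the units of the state.
- env.get_state(): the state, without advancing time (a new reading comes with each control period).
- env.get_image(name): name is "scene" or "top"; returns a dict with "pixels" (420x560x3 uint8, red, green, blue), "z_map" (420x560 float32, m along the optical axis (not along the pixel's ray), 0 where there is no reading), "camera_matrix" (3x3 intrinsics, pixels), "world_to_cam" (4x4, takes a point from world to camera coordinates). Camera axes: x right, y down, z forward; pixel columns grow to the right and rows downward; lengths in m; the calibration is good to about 2 mm. A picture is of the moment at which its call begins.
- env.finish_job(): hands the job in; it is judged then, once.
The state is a dict: "clock": time; "joint_pos": joint angles; "dq": joint speeds; "joint_efforts": joint torques, N m; "tool_pos": TCP position; "eef_rot": TCP orientation; "force": force on the tool from outside, world axes, zero at the start; "ft_torque": the same for the moment, N m; "finger_gap": opening from 0.0 (shut) to 1.0 (fully open); "finger_force": force on a finger pad.
Only numpy, scipy, OpenCV 4.12 (cv2) and the standard library are available. Lean on these libraries where they do the work, as an engineer would, in place of code of your own. Each camera call takes 0.05 s, during which the arm holds its last target. There are 200 camera calls.

## Working session

There is one attempt and no reset: what is moved stays moved. The work goes in short steps, Python scripts to look and compute and a tool call to move; the robot and the scene stay as the last step left them, time stands still between calls to the robot, and variables do not carry over. Pictures are saved under pics/ and viewed, at most 10 in all, crops included, and the job is handed in when it is done.

Besides the shell and the picture viewer there is one more tool, called after "Call:" in YAML: its name, and indented under it one key for each argument. send_rows: Moves the arm, as the interface text tells. Its arguments: {"type":"object","properties":{"increments":{"type":"array","items":{"type":"object","properties":{"offset":{"type":"array","items":{"type":"number"}},"twist":{"type":"number"}}}},"jaw":{"type":"number"},"squeeze":{"type":"number"}},"required":["increments"]}

```bash
mkdir -p pics; cat > h.py <<'E'
import numpy as np, cv2
from plant import env
def shot(n,tag):
    d=env.get_image(n); cv2.imwrite(f"pics/{tag}.png",d["pixels"][:,:,::-1]); np.savez(f"{tag}.npz",**d); return d
def cloud(d):
    K=d["camera_matrix"];Z=d["z_map"];v,u=np.mgrid[:420,:560]
    P=np.stack([(u-K[0,2])/K[0,0]*Z,(v-K[1,2])/K[1,1]*Z,Z,np.ones_like(Z)],-1)
    return (P@np.linalg.inv(d["world_to_cam"]).T)[...,:3]
E
python3 - <<'E'
from h import *
d=shot("top","top0");e=shot("scene","sc0")
s=env.get_state();print(s["clock"],s["tool_pos"],s["eef_rot"],s["finger_gap"])
for x in(d,e):print(np.linalg.inv(x["world_to_cam"])[:3].round(3))
E
```

```text
0.1 [0.16562384 0.62811996 0.23050796] [ 1.28526600e-01  9.91705794e-01 -7.26454639e-04 -5.16881078e-05] 1.0024786752985313
[[-0.023 -0.994  0.108  0.464]
 [-0.999  0.026  0.03  -0.079]
 [-0.032 -0.108 -0.994  0.933]]
[[ 0.712 -0.515  0.477  0.157]
 [-0.702 -0.538  0.466 -0.442]
 [ 0.017 -0.667 -0.745  0.733]]
```

View pics/top0.png

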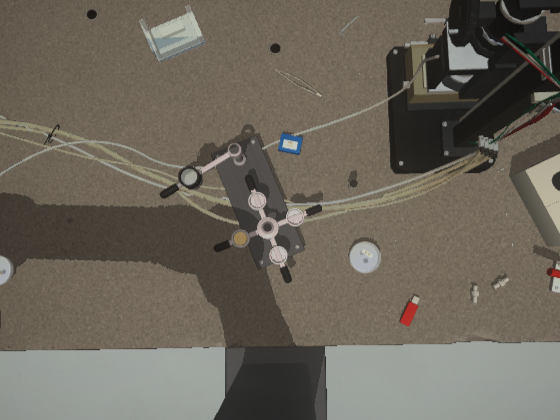

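View pics/sc0.png

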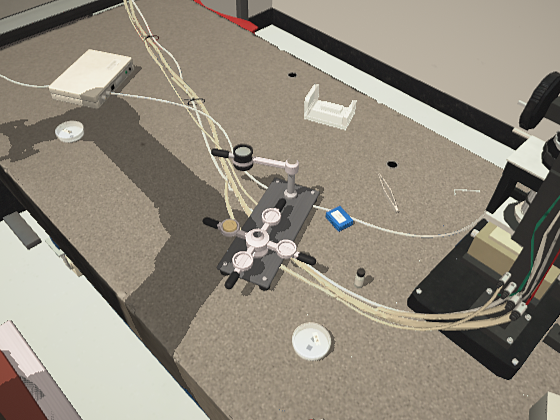

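The top view shows the hub at (268,227), the post head at (237,151), the puck at (240,239), its arm end near (220,247), the loupe at (190,178) and its sleeve at (167,192). The vial is at (352,181), the dish at (365,257) and the box at (290,144).

```bash
cat >> h.py <<'E'
def at(d,u,v,z):
    T=np.linalg.inv(d["world_to_cam"]);r=T[:3,:3]@np.linalg.inv(d["camera_matrix"])@[u,v,1];o=T[:3,3]
    return (o+r*(z-o[2])/r[2])
def px(d,p):
    q=d["camera_matrix"]@(d["world_to_cam"]@[*p,1])[:3];return q[:2]/q[2]
E
python3 - <<'E'
from h import *
d=dict(np.load("top0.npz"))
for n,u,v,z in[("hub",268,227,.064),("post",236.5,151,.108),("puck",240,239,.061),("pend",222,246,.047),("loupe",190,177.5,.114),("grip",168,191,.096),("vial",352,180,.042),("dish",365,257,.016),("box",290,144,.015)]:
    print(n,at(d,u,v,z).round(4))
P=cloud(d); 
# refine by depth: high points near stand
for n,lo,hi,c in[("hub",.06,.068,(268,227)),("post",.102,.115,(237,151)),("loupe",.106,.12,(190,178)),("puck",.058,.065,(240,239))]:
    m=np.zeros(P.shape[:2],bool);m[c[1]-13:c[1]+13,c[0]-13:c[0]+13]=1
    m&=(P[...,2]>lo)&(P[...,2]<hi);q=P[m];print(n,m.sum(),q.mean(0).round(4),((q.min(0)+q.max(0))/2).round(4),np.ptp(q,axis=0).round(3))
i=cv2.resize(d["pixels"][120:290,140:330,::-1],None,fx=4,fy=3.5*4/3.5,interpolation=cv2.INTER_CUBIC)[:600]
cv2.imwrite("pics/crop0.png",cv2.resize(d["pixels"][125:275,145:325,::-1],None,fx=4,fy=4,interpolation=cv2.INTER_CUBIC))
E
```

```text
hub [ 0.5286 -0.0307  0.064 ]
post [0.6643 0.021  0.108 ]
puck [0.5077 0.0223 0.061 ]
pend [0.496  0.0584 0.047 ]
loupe [0.617  0.1043 0.114 ]
grip [0.5966 0.1487 0.096 ]
vial [ 0.6167 -0.1929  0.042 ]
dish [ 0.4692 -0.2153  0.016 ]
box [ 0.6979 -0.0755  0.015 ]
hub 46 [ 0.5282 -0.029   0.0622] [ 0.5299 -0.0295  0.0635] [0.025 0.028 0.007]
post 82 [0.6656 0.0254 0.1073] [0.6659 0.0287 0.1073] [0.029 0.032 0.01 ]
loupe 353 [0.6207 0.1082 0.1112] [0.6199 0.1078 0.1119] [0.037 0.036 0.011]
puck 182 [0.5095 0.0233 0.0606] [0.5097 0.0243 0.0613] [0.034 0.038 0.006]
```

View pics/crop0.png

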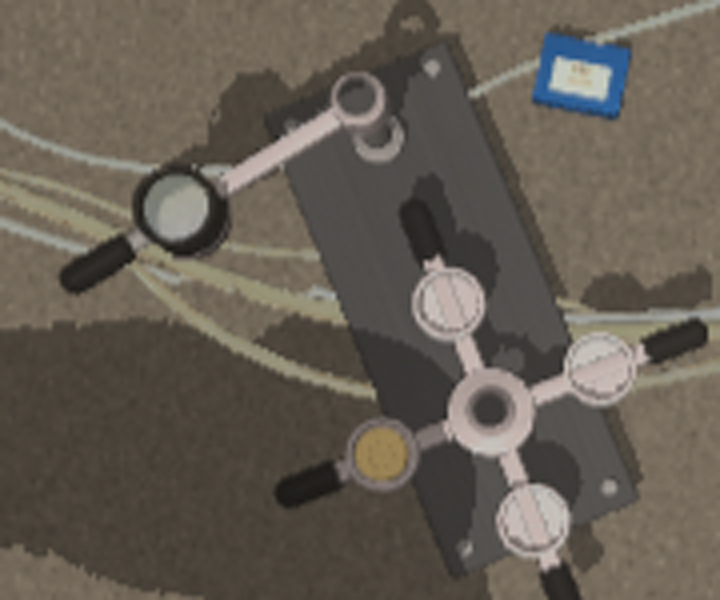

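The crop shows hub (267.5,227.5), post head (234.5,150), loupe (190,177) and puck (240.5,238.5) in full-image pixels. I'll push the empty right-hand arm clockwise, since it stays clear of the post and the puck.

```bash
cat > geo.py <<'E'
from h import *
d=dict(np.load("top0.npz"))
c=lambda u,v,z:at(d,u/4-.4+145,v/4-.4+125,z)[:2]
hub=c(490,410,.064);post=c(358,100,.108);puck=c(382,454,.061);lens=c(181,209,.114)
ang=lambda v:np.degrees(np.arctan2(v[1],v[0]))
u=lambda a:np.array([np.cos(np.radians(a)),np.sin(np.radians(a))])
A0=ang(post-hub)
E
python3 - <<'E'
from geo import *
print(hub,post,np.linalg.norm(post-hub),A0,"puck",puck,np.linalg.norm(puck-hub),ang(puck-hub),"lens",lens,np.linalg.norm(lens-post),ang(lens-post))
for n,(U,V) in dict(right=(700,330),back=(572,600),front=(412,205),pk=(283,496)).items():
    p=c(U,V,.05);print(n,ang(p-hub),np.linalg.norm(p-hub))
E
```

```text
[ 0.52849219 -0.02902764] [0.66698809 0.02534796] 0.14878783558708683 21.43572902970845 puck [0.50937783 0.02209218] 0.05457650337588206 110.50141699767326 lens [0.6182275  0.10456293] 0.09301939045668282 121.6142752546902
right -69.85484062848609 0.10611556407767184
back -158.06380901491963 0.09592399890729879
front 19.860441511655285 0.10692965208913519
pk 110.50005721224088 0.10636620573246261
```

Call:
send_rows:
  increments:
    - {"offset": [3,-3,0],"twist": -3.4}
    - {"offset": [3,-3.5,0],"twist": -3.4}
    - {"offset": [3,-3.5,0],"twist": -3.4}
    - {"offset": [3,-3.5,0],"twist": -3.4}
    - {"offset": [3,-3.5,0],"twist": -3.4}
    - {"offset": [3,-3.5,0],"twist": -3.4}
    - {"offset": [3,-3.5,0],"twist": -3.4}
    - {"offset": [3,-3.5,0],"twist": -3.4}
  jaw: 0
  squeeze: 20

```text
clock: 0.9
tool_pos: [0.4065, 0.3517, 0.2312]
eef_rot: [0.359, 0.933, -0.0, -0.0]
force: [0.0, 1.0, 0.2]
finger_gap: 0.002
finger_force: 0.0
```

Call:
send_rows:
  increments:
    - {"offset": [2,-4.4,0],"twist": -3.4}
    - {"offset": [2,-4.4,0],"twist": -3.4}
    - {"offset": [2,-4.4,0],"twist": -3.4}
    - {"offset": [2,-4.4,0],"twist": -3.4}
    - {"offset": [2,-4.4,0],"twist": -3.4}
    - {"offset": [2,-4.4,0],"twist": -3.4}
    - {"offset": [2,-4.4,0],"twist": -3.4}
    - {"offset": [2,-4.4,0],"twist": -3.5}

```text
clock: 1.7
tool_pos: [0.566, -0.0003, 0.2313]
eef_rot: [0.569, 0.822, 0.0, -0.0]
force: [0.1, 0.5, -0.6]
finger_gap: 0.001
finger_force: 0.0
```

Call:
send_rows:
  increments:
    - {"offset": [1.5,-4.4,0]}
    - {"offset": [1.3,-4.5,0]}
    - {"offset": [0,0,0]}
    - {"offset": [0,0,0]}

```text
$.increments[0]: bad value
```

Call:
send_rows:
  increments:
    - {"offset": [1.4,-4.4,0],"twist": 0}
    - {"offset": [1.3,-4.0,0],"twist": 0}
    - {"offset": [0,-1.9,-3],"twist": 0}
    - {"offset": [0,0,-4],"twist": 0}
    - {"offset": [0,0,-4],"twist": 0}
    - {"offset": [0,0,-4],"twist": 0}
    - {"offset": [0,0,-2],"twist": 0}
    - {"offset": [0,0,0],"twist": 0}

```text
clock: 2.5
tool_pos: [0.5902, -0.1011, 0.058]
eef_rot: [0.568, 0.823, -0.002, -0.002]
force: [0.4, -0.1, -0.1]
finger_gap: 0.003
finger_force: 0.0
```

Call:
send_rows:
  increments:
    - {"offset": [0,0,-1.6],"twist": 0}
    - {"offset": [0,0,0],"twist": 0}

```text
clock: 2.7
tool_pos: [0.5924, -0.1013, 0.0445]
eef_rot: [0.568, 0.823, -0.0, -0.0]
force: [0.2, -0.2, -0.4]
finger_gap: -0.001
finger_force: 0.0
```

```bash
python3 - <<'E'
from geo import *
for o in(22,):
  P=None
  for a in np.arange(-69.5,-161,-6):
    p=hub+.092*u(a)+o/1000*u(a+90);print(round(a,1),p.round(4),None if P is None else ((p-P)*100).round(2));P=p
E
```

```text
-69.5 [ 0.5813 -0.1075] None
-75.5 [ 0.5728 -0.1126] [-0.85 -0.51]
-81.5 [ 0.5638 -0.1168] [-0.9  -0.42]
-87.5 [ 0.5545 -0.12  ] [-0.94 -0.32]
-93.5 [ 0.5448 -0.1222] [-0.96 -0.22]
-99.5 [ 0.535  -0.1234] [-0.98 -0.12]
-105.5 [ 0.5251 -0.1236] [-0.99 -0.02]
-111.5 [ 0.5152 -0.1227] [-0.99  0.09]
-117.5 [ 0.5055 -0.1208] [-0.97  0.19]
-123.5 [ 0.4961 -0.1179] [-0.95  0.29]
-129.5 [ 0.4869 -0.114 ] [-0.91  0.39]
-135.5 [ 0.4783 -0.1092] [-0.87  0.48]
-141.5 [ 0.4702 -0.1035] [-0.81  0.57]
-147.5 [ 0.4627 -0.097 ] [-0.75  0.65]
-153.5 [ 0.456  -0.0898] [-0.67  0.72]
-159.5 [ 0.45   -0.0819] [-0.6   0.79]
```

Call:
send_rows:
  increments:
    - {"offset": [-0.6,-0.3,0],"twist": 0}
    - {"offset": [-0.5,-0.3,0],"twist": 0}
    - {"offset": [-0.43,-0.26,0],"twist": -3}
    - {"offset": [-0.42,-0.25,0],"twist": -3}
    - {"offset": [-0.45,-0.21,0],"twist": -3}
    - {"offset": [-0.45,-0.21,0],"twist": -3}
    - {"offset": [-0.47,-0.16,0],"twist": -3}
    - {"offset": [-0.47,-0.16,0],"twist": -3}

```text
clock: 3.5
tool_pos: [0.5551, -0.1205, 0.0464]
eef_rot: [0.691, 0.723, 0.001, 0.001]
force: [1.0, 0.6, 0.0]
finger_gap: -0.003
finger_force: 0.4
```

Call:
send_rows:
  increments:
    - {"offset": [-0.48,-0.11,0],"twist": -3}
    - {"offset": [-0.48,-0.11,0],"twist": -3}
    - {"offset": [-0.49,-0.06,0],"twist": -3}
    - {"offset": [-0.49,-0.06,0],"twist": -3}
    - {"offset": [-0.5,-0.01,0],"twist": -3}
    - {"offset": [-0.5,-0.01,0],"twist": -3}
    - {"offset": [-0.5,0.04,0],"twist": -3}
    - {"offset": [-0.5,0.05,0],"twist": -3}

```text
clock: 4.3
tool_pos: [0.5156, -0.1232, 0.0463]
eef_rot: [0.826, 0.563, 0.001, 0.0]
force: [0.8, -0.4, 0.3]
finger_gap: -0.0
finger_force: 0.6
```

```bash
python3 - <<'E'
from h import *
d=shot("top","top1");cv2.imwrite("pics/crop1.png",cv2.resize(d["pixels"][125:275,145:325,::-1],None,fx=4,fy=4,interpolation=cv2.INTER_CUBIC))
E
```

```text
(no output)
```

View pics/crop1.png

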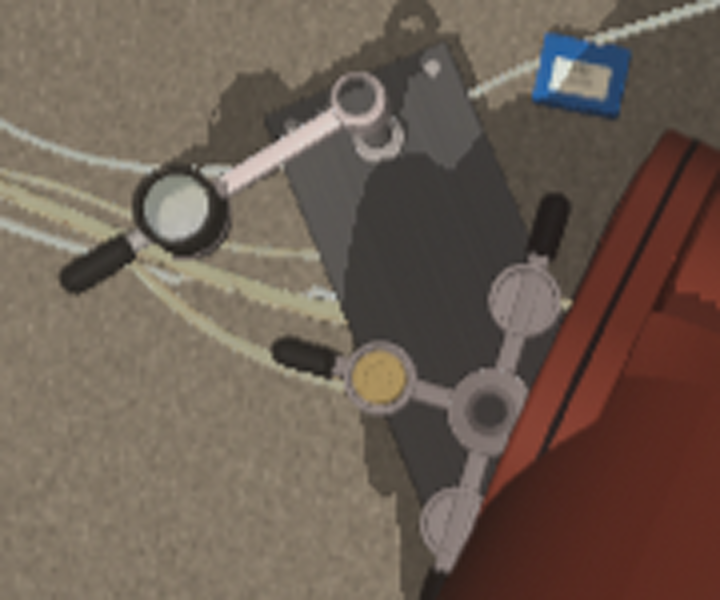

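The puck is now at crop (379,376) and its arm is at about 73°, so it turned as pushed. The post and loupe haven't moved. I'll push on.

Call:
send_rows:
  increments:
    - {"offset": [-0.49,0.09,0],"twist": -3}
    - {"offset": [-0.48,0.1,0],"twist": -3}
    - {"offset": [-0.48,0.14,0],"twist": -3}
    - {"offset": [-0.47,0.15,0],"twist": -3}
    - {"offset": [-0.46,0.19,0],"twist": -3}
    - {"offset": [-0.45,0.2,0],"twist": -3}
    - {"offset": [-0.44,0.24,0],"twist": -3}
    - {"offset": [-0.43,0.24,0],"twist": -3}

```text
clock: 5.15
tool_pos: [0.4788, -0.1096, 0.0461]
eef_rot: [0.925, 0.38, 0.001, 0.0]
force: [0.4, -0.3, 1.8]
finger_gap: 0.0
finger_force: 1.2
```

Call:
send_rows:
  increments:
    - {"offset": [-0.41,0.28,0],"twist": -3}
    - {"offset": [-0.4,0.29,0],"twist": -3}
    - {"offset": [-0.38,0.32,0],"twist": -3}
    - {"offset": [-0.37,0.33,0],"twist": -3}
    - {"offset": [-0.34,0.36,0],"twist": -3}
    - {"offset": [-0.33,0.36,0],"twist": -3}
    - {"offset": [0,0,0],"twist": 0}

```text
clock: 5.85
tool_pos: [0.4564, -0.0895, 0.0459]
eef_rot: [0.973, 0.231, 0.001, -0.0]
force: [0.3, -0.7, 3.4]
finger_gap: -0.001
finger_force: 1.1
```

```bash
python3 - <<'E'
from h import *
d=shot("top","top2");cv2.imwrite("pics/crop2.png",cv2.resize(d["pixels"][125:275,145:325,::-1],None,fx=4,fy=4,interpolation=cv2.INTER_CUBIC))
E
```

```text
(no output)
```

View pics/crop2.png

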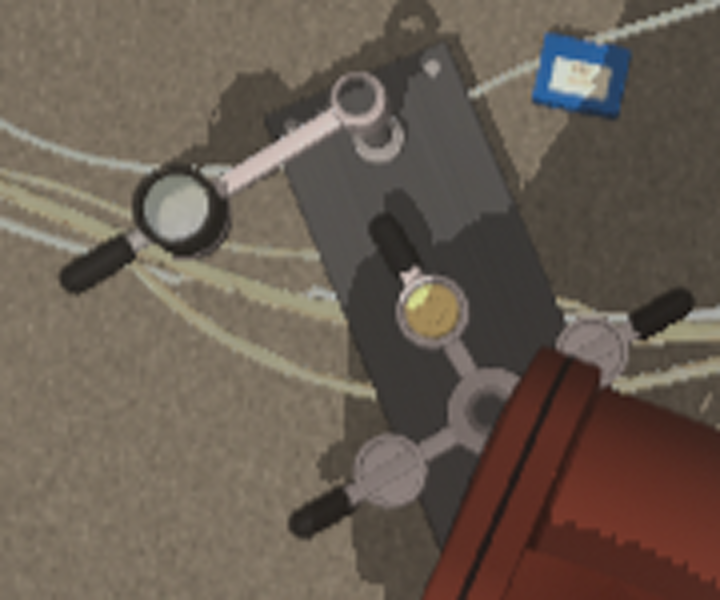

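The puck has moved to crop (432,308), close to the line from the hub to the post. Next I'll compute what angle remains.

```bash
python3 - <<'E'
from geo import *
p=c(432,308,.061);print(p,ang(p-hub),A0,"err",(p-hub-.055*u(A0))*1000)
P=None
for a in np.arange(-153.5,-170,-3):
    p=hub+.092*u(a)+.022*u(a+90);print(round(a,1),p.round(4),None if P is None else ((p-P)*100).round(2));P=p
E
```

```text
[ 0.57753594 -0.0024626 ] 28.442638344846713 21.43572902970845 err [-2.15179203  6.4648931 ]
-153.5 [ 0.456  -0.0898] None
-156.5 [ 0.4529 -0.0859] [-0.31  0.39]
-159.5 [ 0.45   -0.0819] [-0.29  0.4 ]
-162.5 [ 0.4474 -0.0777] [-0.27  0.42]
-165.5 [ 0.4449 -0.0734] [-0.24  0.43]
-168.5 [ 0.4427 -0.0689] [-0.22  0.44]
```

Call:
send_rows:
  increments:
    - {"offset": [-0.21,0.26,0],"twist": -2}
    - {"offset": [-0.2,0.27,0],"twist": -2}
    - {"offset": [-0.19,0.27,0],"twist": -2}
    - {"offset": [-0.04,0.06,0],"twist": -0.5}
    - {"offset": [0,0,0],"twist": 0}
    - {"offset": [0.5,-1,0],"twist": 0}
    - {"offset": [0.5,-1.2,0],"twist": 0}
    - {"offset": [0,0,3],"twist": 0}

```text
clock: 6.7
tool_pos: [0.4574, -0.1056, 0.0734]
eef_rot: [0.985, 0.175, -0.003, 0.001]
force: [0.1, -0.9, 1.8]
finger_gap: -0.002
finger_force: 0.0
```

Call:
send_rows:
  increments:
    - {"offset": [0,0,5],"twist": 5}
    - {"offset": [0,0,5],"twist": 8}
    - {"offset": [0,-2,3],"twist": 8}
    - {"offset": [0,-4,0],"twist": 8}
    - {"offset": [0,-4,0],"twist": 8}
    - {"offset": [0,-4,0],"twist": 8}
    - {"offset": [0,-4,0],"twist": 8}
    - {"offset": [0,0,0],"twist": 8}

```text
clock: 7.5
tool_pos: [0.4564, -0.2313, 0.1931]
eef_rot: [0.827, 0.562, -0.005, -0.002]
force: [0.6, 0.2, -0.2]
finger_gap: -0.001
finger_force: 0.0
```

```bash
python3 - <<'E'
from h import *
d=shot("top","top3");cv2.imwrite("pics/crop3.png",cv2.resize(d["pixels"][125:275,145:325,::-1],None,fx=4,fy=4,interpolation=cv2.INTER_CUBIC))
E
```

```text
(no output)
```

View pics/crop3.png

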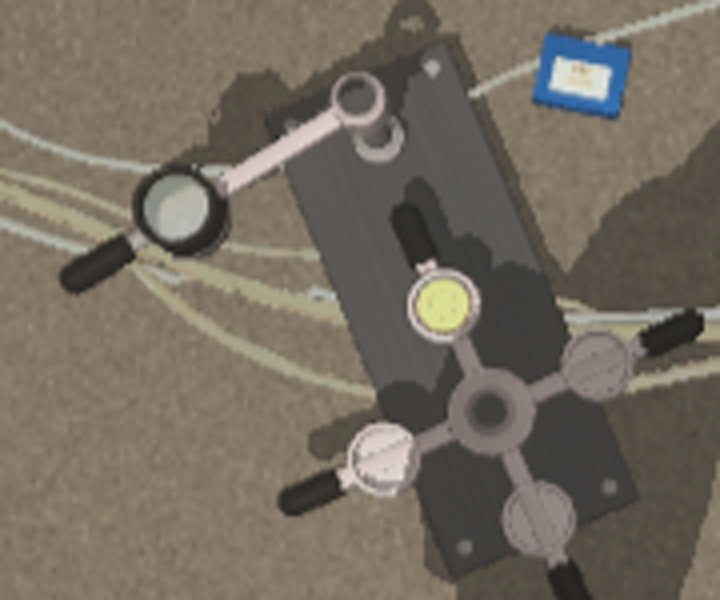

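The puck is at crop (443,304), which puts it on the hub-post line to within about 3 mm. The stand hasn't moved. Now for the loupe.

Call:
send_rows:
  increments:
    - {"offset": [1.7,4,0],"twist": 6}
    - {"offset": [1.7,4,0],"twist": 6}
    - {"offset": [1.7,4,0],"twist": 6}
    - {"offset": [1.7,4,0],"twist": 6}
    - {"offset": [1.7,4,0],"twist": 6}
    - {"offset": [1.7,4,0],"twist": 6}
    - {"offset": [1.7,4,0],"twist": 5}
    - {"offset": [1.7,4,0],"twist": 0}

```text
clock: 8.35
tool_pos: [0.5944, 0.0966, 0.1934]
eef_rot: [0.576, 0.818, -0.004, -0.002]
force: [1.6, -1.6, 0.1]
finger_gap: 0.0
finger_force: 0.0
```

Call:
send_rows:
  increments:
    - {"offset": [1.7,4,0],"twist": 0}
    - {"offset": [1.7,3.5,0],"twist": 0}
    - {"offset": [0,0,0],"twist": 0}
    - {"offset": [0,0,0],"twist": 0}
    - {"offset": [0,0,0],"twist": 0}

```text
clock: 8.85
tool_pos: [0.628, 0.1681, 0.1935]
eef_rot: [0.578, 0.816, -0.004, -0.002]
force: [-0.2, -0.0, -0.9]
finger_gap: -0.002
finger_force: 0.0
```

```bash
python3 - <<'E'
from geo import *
p=c(443,304,.061);print(ang(p-hub),A0,(p-hub-.055*u(A0))*1000)
print("start",post+.14*u(121.6)+.04*u(31.6))
s=env.get_state();q=s["eef_rot"];print(s["tool_pos"],ang([2*q[0]*q[1],2*q[1]**2-1]),s["joint_pos"])
P=None
for a in np.arange(121.6,205,6):
    p=post+.14*u(a)+.016*u(a-90);print(round(a,1),p.round(4),None if P is None else ((p-P)*100).round(2));P=p
E
```

```text
22.7866262796749 21.43572902970845 [-0.39228071  1.24162178]
start [0.62769914 0.16554917]
[0.62803239 0.16807024 0.19351654] 19.433562613610402 [-0.9781968   0.47907587  0.8949476   1.53976657 -0.37647159  1.31498366
  0.29994788]
121.6 [0.6073 0.153 ] None
127.6 [0.5942 0.146 ] [-1.3  -0.69]
133.6 [0.582  0.1378] [-1.22 -0.83]
139.6 [0.5707 0.1283] [-1.13 -0.95]
145.6 [0.5605 0.1176] [-1.02 -1.06]
151.6 [0.5514 0.106 ] [-0.91 -1.16]
157.6 [0.5436 0.0935] [-0.78 -1.25]
163.6 [0.5372 0.0802] [-0.64 -1.33]
169.6 [0.5322 0.0664] [-0.5  -1.39]
175.6 [0.5286 0.052 ] [-0.35 -1.43]
181.6 [0.5266 0.0374] [-0.2  -1.46]
187.6 [0.5261 0.0227] [-0.05 -1.47]
193.6 [0.5272 0.008 ] [ 0.1  -1.47]
199.6 [ 0.5297 -0.0065] [ 0.26 -1.45]
```

Call:
send_rows:
  increments:
    - {"offset": [0,0,-3],"twist": 6}
    - {"offset": [0,0,-3],"twist": 6}
    - {"offset": [0,0,-3],"twist": 0}
    - {"offset": [0,0,-1.75],"twist": 0}
    - {"offset": [0,0,0],"twist": 0}
    - {"offset": [-0.7,-0.5,0],"twist": 0}
    - {"offset": [-0.7,-0.5,0],"twist": 0}
    - {"offset": [-0.6,-0.5,0],"twist": 0}

```text
clock: 9.65
tool_pos: [0.6085, 0.1536, 0.0875]
eef_rot: [0.489, 0.872, -0.003, -0.001]
force: [1.2, 1.1, -0.3]
finger_gap: -0.0
finger_force: 0.4
```

Call:
send_rows:
  increments:
    - {"offset": [-0.65,-0.34,0],"twist": 3}
    - {"offset": [-0.65,-0.35,0],"twist": 3}
    - {"offset": [-0.61,-0.41,0],"twist": 3}
    - {"offset": [-0.61,-0.42,0],"twist": 3}
    - {"offset": [-0.57,-0.47,0],"twist": 3}
    - {"offset": [-0.56,-0.48,0],"twist": 3}
    - {"offset": [-0.52,-0.53,0],"twist": 3}
    - {"offset": [-0.5,-0.53,0],"twist": 3}

```text
clock: 10.45
tool_pos: [0.5616, 0.1185, 0.0871]
eef_rot: [0.295, 0.955, -0.004, 0.0]
force: [0.1, 0.5, 0.2]
finger_gap: 0.004
finger_force: 0.5
```

```bash
python3 - <<'E'
from geo import *
s=env.get_state();q=s["eef_rot"];print(s["tool_pos"],ang([2*q[0]*q[1],2*q[1]**2-1]),s["joint_pos"].round(2) if hasattr(s["joint_pos"],"round") else s["joint_pos"])
d=shot("top","top4");cv2.imwrite("pics/crop4.png",cv2.resize(d["pixels"][125:275,145:325,::-1],None,fx=4,fy=4,interpolation=cv2.INTER_CUBIC))
E
```

```text
[0.56163296 0.11851475 0.08709661] 55.64273408353561 [-0.91  0.37  0.76  1.85 -0.29  1.04  0.93]
```

View pics/crop4.png

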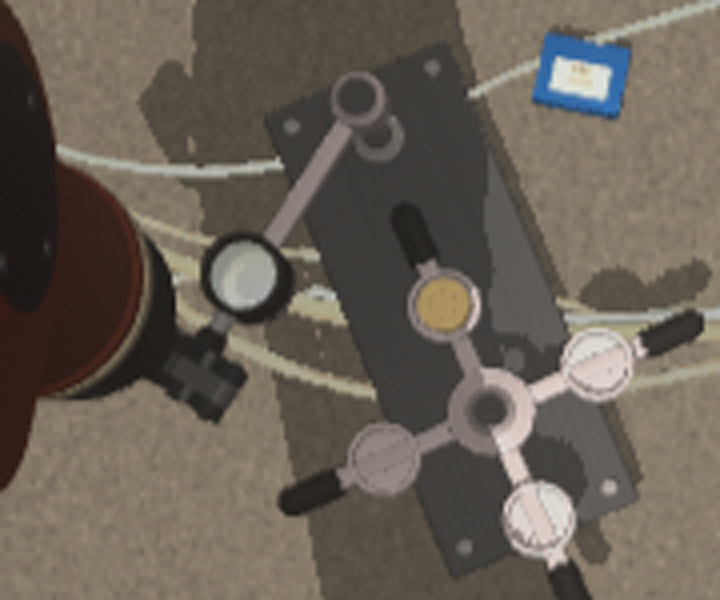

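The loupe is at crop (247,278), with its arm at about 148°, following the finger as planned. The carousel hasn't moved.

Call:
send_rows:
  increments:
    - {"offset": [-0.46,-0.58,0],"twist": 3}
    - {"offset": [-0.45,-0.58,0],"twist": 3}
    - {"offset": [-0.4,-0.62,0],"twist": 3}
    - {"offset": [-0.38,-0.63,0],"twist": 3}
    - {"offset": [-0.33,-0.66,0],"twist": 3}
    - {"offset": [-0.31,-0.67,0],"twist": 3}
    - {"offset": [-0.26,-0.69,0],"twist": 3}
    - {"offset": [-0.24,-0.7,0],"twist": 3}

```text
clock: 11.3
tool_pos: [0.5333, 0.0673, 0.0867]
eef_rot: [0.091, 0.996, -0.004, 0.001]
force: [0.1, 0.7, 0.9]
finger_gap: 0.002
finger_force: 0.4
```

Call:
send_rows:
  increments:
    - {"offset": [-0.19,-0.71,0],"twist": 3}
    - {"offset": [-0.16,-0.72,0],"twist": 3}
    - {"offset": [-0.11,-0.73,0],"twist": 3}
    - {"offset": [-0.09,-0.73,0],"twist": 3}
    - {"offset": [-0.03,-0.73,0],"twist": 3}
    - {"offset": [-0.02,-0.74,0],"twist": 3}
    - {"offset": [0,0,0],"twist": 0}

```text
clock: 12.0
tool_pos: [0.5275, 0.0227, 0.0867]
eef_rot: [-0.065, 0.998, -0.004, 0.002]
force: [-0.3, 0.3, -0.2]
finger_gap: 0.0
finger_force: 0.0
```

```bash
python3 - <<'E'
from geo import *
print(ang(c(247,278,.114)-post))
s=env.get_state();q=s["eef_rot"];print(s["tool_pos"],ang([2*q[0]*q[1],2*q[1]**2-1]),np.round(s["joint_pos"],2))
d=shot("top","top5");cv2.imwrite("pics/crop5.png",cv2.resize(d["pixels"][125:275,145:325,::-1],None,fx=4,fy=4,interpolation=cv2.INTER_CUBIC))
E
```

```text
148.35720970516707
[0.52745097 0.02272037 0.08665413] 97.41893475328183 [-0.73  0.25  0.68  1.96 -0.17  0.99  1.73]
```

View pics/crop5.png

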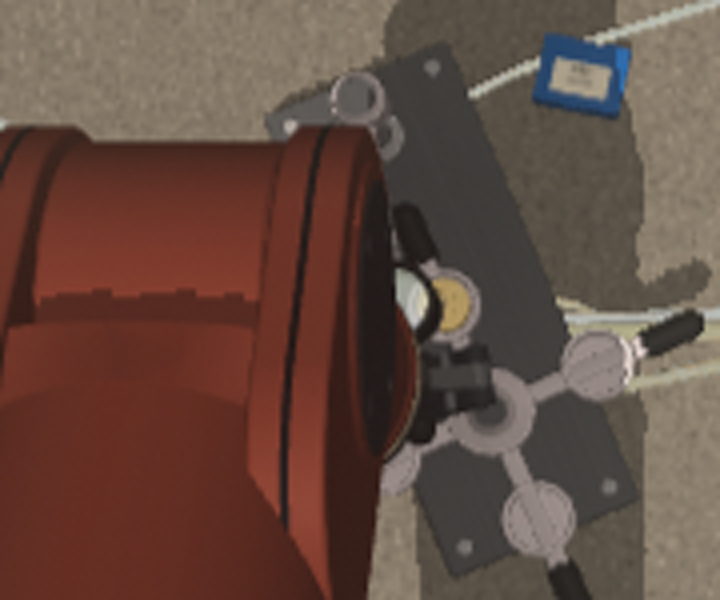

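The gripper hides most of the loupe. Its right edge is at about crop (441,302), just short of the puck at (450,303). I'll fit the arm angle to that edge.

```bash
python3 - <<'E'
from geo import *
pk=c(443,304,.061);print("target",ang(pk-post))
for a in(186,188,190,192,194):
    p=post+.095*u(a); e=max(((px(d,[*(p+.019*u(t)),.114])-[145-.4,125-.4])*4).tolist() for t in range(-180,180,5));print(a,np.round(e))
P=None
for a in np.arange(187.6,204,2):
    p=post+.14*u(a)+.016*u(a-90);print(round(a,1),p.round(4),None if P is None else ((p-P)*100).round(2));P=p
E
```

```text
target -159.35860073961982
186 [424. 304.]
188 [431. 303.]
190 [439. 301.]
192 [446. 300.]
194 [453. 298.]
187.6 [0.5261 0.0227] None
189.6 [0.5263 0.0178] [ 0.02 -0.49]
191.6 [0.5266 0.0129] [ 0.03 -0.49]
193.6 [0.5272 0.008 ] [ 0.05 -0.49]
195.6 [0.5278 0.0031] [ 0.07 -0.49]
197.6 [ 0.5287 -0.0017] [ 0.09 -0.48]
199.6 [ 0.5297 -0.0065] [ 0.1  -0.48]
201.6 [ 0.5309 -0.0113] [ 0.12 -0.48]
203.6 [ 0.5323 -0.016 ] [ 0.14 -0.47]
```

Call:
send_rows:
  increments:
    - {"offset": [0.02,-0.49,0],"twist": 2}
    - {"offset": [0.03,-0.49,0],"twist": 2}
    - {"offset": [0.05,-0.49,0],"twist": 2}
    - {"offset": [0.07,-0.49,0],"twist": 2}
    - {"offset": [0.05,-0.24,0],"twist": 1}
    - {"offset": [0.05,-0.24,0],"twist": 1}
    - {"offset": [0,0,0],"twist": 0}
    - {"offset": [0,0,0],"twist": 0}

```text
clock: 12.85
tool_pos: [0.5302, -0.0004, 0.0861]
eef_rot: [-0.152, 0.988, -0.004, 0.002]
force: [-0.2, 0.3, -0.0]
finger_gap: -0.002
finger_force: 0.0
```

Call:
send_rows:
  increments:
    - {"offset": [-0.4,1.5,0],"twist": 0}
    - {"offset": [-0.4,1.5,0],"twist": 0}
    - {"offset": [0,0,4],"twist": 0}
    - {"offset": [0,0,5],"twist": 0}
    - {"offset": [0,3,2],"twist": 0}
    - {"offset": [0,5,0],"twist": 0}
    - {"offset": [0,5,0],"twist": 0}
    - {"offset": [0,5,0],"twist": 0}

```text
clock: 13.65
tool_pos: [0.522, 0.2116, 0.1965]
eef_rot: [-0.152, 0.988, -0.004, 0.002]
force: [0.5, 0.1, -1.1]
finger_gap: 0.0
finger_force: 0.0
```

Call:
send_rows:
  increments:
    - {"offset": [0,4,0],"twist": 0}
    - {"offset": [0,4,0],"twist": 0}
    - {"offset": [0,0,0],"twist": 0}
    - {"offset": [0,0,0],"twist": 0}
    - {"offset": [0,0,0],"twist": 0}

```text
clock: 14.15
tool_pos: [0.5224, 0.2882, 0.196]
eef_rot: [-0.151, 0.988, -0.004, 0.002]
force: [0.3, 0.0, -0.1]
finger_gap: -0.001
finger_force: 0.0
```

```bash
python3 - <<'E'
from h import *
d=shot("top","top6");cv2.imwrite("pics/crop6.png",cv2.resize(d["pixels"][125:275,145:325,::-1],None,fx=4,fy=4,interpolation=cv2.INTER_CUBIC))
E
```

```text
(no output)
```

View pics/crop6.png

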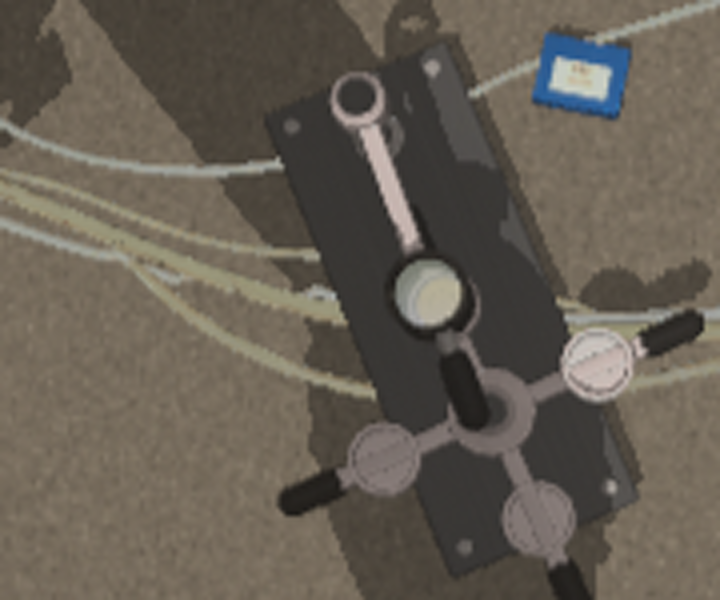

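The loupe is over the puck with its ring centred at about crop (430,294), and the arm is clear. The next script checks its position against the puck.

```bash
python3 - <<'E'
from geo import *
pk=c(443,304,.061);l=c(430,294,.114);print(ang(l-post)%360,np.linalg.norm(l-post),(l-pk)*1000,(l-hub-.055*u(A0))*1000)
E
```

```text
199.36720088722927 0.09550947437847293 [-2.41221264  1.36086873] [-2.80449336  2.60249052]
```

```bash
python3 -c "
from plant import env
print(env.finish_job())"
```

```text
the job is handed in; nothing more can be done
None
```

I handed the job in with the puck about 1 mm from the station and the loupe about 3 mm from the puck's centre, both by camera estimate against a 12 mm limit; the arm was clear, and no verdict came back.

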